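Clear the saw's catch tray and hold a box rail in the pinning jig

TASK

The trimming saw's catch tray holds one long box rail and two short spacer blocks. First put both blocks into the tote; then lay the long rail flat on the pinning jig, centred and square against both pads of the sprung fence, and press it back until the fence's pointer stands about midway between the two pegs (half its travel), never ramming the fence to its hard stop. Keep pressing steadily for a few seconds and finish while still holding it there, so that a colleague can pin it; leave the small jar, the glue bottle and the loose offcut on the bench where they are.

Things in the scene. Friction and masses are not known exactly. Their poses are not given: they have to be found in the camera images.
- tray: steel catch tray, 250 (its x) x 220 (its y) x 30 mm high, walls and floor 5 mm; fixed, at the robot's left. A green trimming saw 170 mm high (blade guard to 240 mm) stands from 160 mm along the tray's +y with a chute between, from 110 mm on, up to 80 mm high. Origin under the tray's centre, at bench level
- rail: long pale box rail, 190 (its x) x 36 (y) x 24 mm (z), about 90 g, with two dark slots across its top; starts flat in the tray, long side roughly along the tray's x. Origin at the centre of its underside; both ends alike
- block0: short pale spacer block 70 (its x) x 36 (y) x 24 mm (z), about 40 g, a dark dot on top; starts flat in the tray, long side roughly along the tray's x. Origin at the centre of its underside
- block1: second spacer block, the same as block0
- tote: open grey plastic tote, 160 (its x) x 220 (its y) x 70 mm high, walls and floor 5 mm, fixed, empty. Origin at the centre of its underside, at bench level; it and the jig may change places
- jig: pinning jig, fixed. Plywood bed, top 15 mm above the bench, from 90 mm in front of (-x) to 170 mm behind the origin, 110 mm to either side (y); nothing on it higher than 46 mm. The rail lies on the bed, long side along jig y, middle at jig y = 0, and is pressed to jig +x. Origin at bench level, middle in y; +x points roughly away from the robot
- fence_face (a point): on the sprung fence, midway between its two aluminium pads, level with their faces (which look to jig -x), 31 mm above the bench; unpressed at jig x = +20 mm. Pads: 50 mm wide, at y = 45 to 95 mm either side, 17 to 45 mm above the bench. The 90 mm gap between them is open, 75 mm deep behind the faces, so a finger fits
- fence (a joint): how far the sprung fence is pushed back along jig +x, in m: 0 unpressed, hard stop at 0.030. Spring 600 N/m, no preload (half travel 0.015 = 9 N). A small pointer on its left (+y) end passes two thin steel pegs on the bed's left edge: it is at the first at 0.008, at the second at 0.022
- glue: white glue bottle, 56 mm diameter, 100 mm tall, beyond the gap between jig and tote; bystander, leave it alone
- pinjar: glass jar with brass lid, 52 mm diameter, 60 mm tall, near the robot; bystander, leave it alone
- offcut: wood offcut 50 x 30 x 14 mm, near the robot outside the tray; bystander, leave it alone
Mind the look-alikes: they are no part of the job. Leave any blue look-alike of the block0 alone.

How it is judged:
By the outcome, as a careful person would: the job done as asked, in the order asked, and still so for the second after the job is handed in, while the arm keeps its last pose, push and grip.
It also fails if it takes over 72 s, if anything falls off the work surface, if the arm or the gripper's body presses on something with over 40 N, if the wrist force passes 120 N, or if a joint passes its speed limit or range.

ROBOT

A 7-joint arm with a two-finger parallel gripper is mounted at the origin on the work surface. World frame = base frame: x ahead of the robot, y to its left, z up, the work surface at z = 0. Lengths are in m, angles in rad, forces in N, time in s.
With the tool pointing down it reaches from about 0.4 to 0.875 m from the base axis. Payload 19.3 kg.
Tool frame: the origin (TCP) lies at the very end of the fingers, on their centre line; the grasp point (between the pads) lies 19 mm behind it; z points along the fingers, y is the line along which they close (so a half turn about z gives the same grasp; the last joint's range is limited). The gripper opens to 85 mm and grips with 20 to 120 N. Pads are 22 mm wide; open, the fingers measure 114 mm over their backs; the gripper's body (76 mm by 85 mm) begins 54 mm behind the grasp point. The pads swing forward as they close: fully open they stand 13 mm farther back than shut.
Start: joints at [-1.236, 0.521, -0.036, 1.599, 0.021, 1.021, -0.113], TCP at [0.246, 0.574, 0.209] pointing down, gripper open.
Joint ranges: [-2.91, 2.91], [-0.3, 2.13], [-1.5, 1.42], [0.17, 2.43], [-1.26, 4.41], [0.16, 1.93], [-2.52, 2.52]. Speed limits (rad/s): [1.89, 1.89, 2.39, 2.39, 3.01, 3.01, 3.01].

INTERFACE

Orientations are given as [roll, pitch, yaw] about the fixed x, y, z axes, in that order (R = Rz(yaw) Ry(pitch) Rx(roll)).
In Python, from workcell import bot gives the robot as it stands.
- The arm moves only by the shell command python3 -m crank 'ROWS' [FORCE]. ROWS is a JSON object of lists of equal length, an entry for each row: "travel": the shift along the world's x, y, z in cm, a list of three; "turn": the turn, a rotation vector about the world's x, y, z in degrees, a list of three; "gripper": the closure, from 0 (fully open) to 1 (shut). A call has exactly 5 rows; each row is the pose to reach, as a shift and turn from the pose commanded when the call began; what a row does not reach only later rows make up. A row lasts 1/10 s, in which the tool goes at most 50 mm and 8.59 degrees, less where a joint would pass 70% of its speed; a pose out of reach is approached as far as the arm can. A call with a gripper value outside its range is refused whole. The fingers move at their own pace and stop on an object; FORCE is the grip in N (left out, the last holds). Time passes only in rows, so rows that repeat a pose let the fingers close, or fill a call up. It gives the time, the measured TCP pose, the force, the opening and the grip force at its end, in the units of the state.
- bot.observe(): the state, without advancing time (a new reading comes with each control period).
- bot.grab_frame(name): name is "scene" or "top" or "wrist"; returns a dict with "pixels" (400x640x3 uint8, red, green, blue), "fx", "fy", "cx", "cy" (pixels), "dist" ([k1, k2, p1, p2, k3] as OpenCV has them; the pictures are not rectified), "extrinsics" (4x4, takes a point from world to camera coordinates). Camera axes: x right, y down, z forward; pixel columns grow to the right and rows downward; lengths in m; the calibration is good to about 2 mm. A picture is of the moment at which its call begins. There is no depth.
- bot.job_done(): hands the job in; it is judged then, once.
The state is a dict: "clock": time; "qpos": joint angles; "qd": joint speeds; "joint_efforts": joint torques, N m; "position": TCP position; "tool_rot": TCP orientation; "force": force on the tool from outside, world axes, zero at the start; "moment": the same for the moment, N m; "grip_width": finger opening in m; "finger_force": force on a finger pad.
Only numpy, scipy, OpenCV 4.12 (cv2) and the standard library are available. Lean on these libraries where they do the work, as an engineer would, in place of code of your own. Each camera call takes 0.05 s, during which the arm holds its last target. There are 200 camera calls.

## Working session

There is one attempt and no reset: what is moved stays moved. The work goes in short steps, Python scripts to look and compute and a shell command to move; the robot and the scene stay as the last step left them, time stands still between calls to the robot, and variables do not carry over. Pictures are saved under pics/ and viewed, at most 10 in all, crops included, and the job is handed in when it is done.

```bash
ls; mkdir -p pics; python3 - <<'E'
from workcell import bot
import cv2,numpy as np
print(bot.observe())
for n in("top","scene"):
    f=bot.grab_frame(n);cv2.imwrite(f"pics/{n}0.png",f["pixels"][:,:,::-1])
    print(n,f["fx"],f["fy"],f["cx"],f["cy"],f["dist"],np.array(f["extrinsics"]).round(4).tolist())
E
```

```text
pics
{'clock': 0.0, 'qpos': array([-1.23622218,  0.52204311, -0.03630351,  1.60003462,  0.02120533,
        1.02111435, -0.11279157]), 'qd': array([-2.97187540e-04, -1.37922811e-03,  1.87137136e-03, -3.11278793e-04,
        4.81838153e-04,  8.91088346e-05, -1.23275794e-03]), 'joint_efforts': array([-8.01959704e-04, -9.27113271e+01,  1.97928451e+00, -3.69930625e+01,
        1.77042681e-02,  8.22464383e-03, -4.01952988e-06]), 'position': array([0.24603131, 0.5741144 , 0.20819837]), 'tool_rot': array([-3.14038283e+00,  1.04750331e-04,  2.73679958e+00]), 'force': array([-0.23879112, -0.6517203 , -0.27996735]), 'moment': array([ 0.05967661, -0.05278994,  0.01493284]), 'finger_force': 0.0, 'grip_width': 0.08539925412551842}
top 459.30426391025304 459.30426391025304 318.9322706021588 199.85457843471124 [0.02884738 0.         0.         0.         0.        ] [[0.0134, -0.9996, 0.0233, -0.0091], [-0.9917, -0.0163, -0.1279, 0.5433], [0.1282, -0.0214, -0.9915, 1.0738], [0.0, 0.0, 0.0, 1.0]]
scene 364.8159155281681 364.8159155281681 314.9094574216801 198.32428261694525 [-0.00767549  0.          0.          0.          0.        ] [[0.7188, 0.6948, 0.0228, -0.3959], [0.4209, -0.4088, -0.8098, -0.1688], [-0.5533, 0.5917, -0.5863, 1.1702], [0.0, 0.0, 0.0, 1.0]]
```

View pics/top0.png

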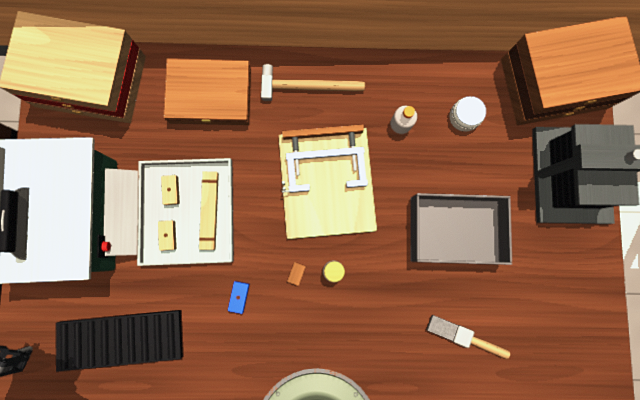

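View pics/scene0.png

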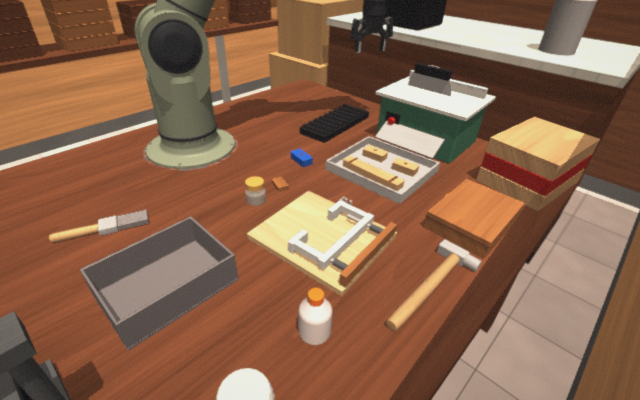

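Top view: blocks at (169,190) and (166,235) with a dark dot, and the rail with two slots at (208,210), all in the tray. The tote is at (463,230), the jig at (328,183), the jar at (333,272), the offcut at (296,273) and the glue at (404,120).
Could be mistaken for a block: the blue block (238,297), the offcut (296,273), and the dotted pale blocks (169,190) and (166,235). I choose the two pale dotted ones in the tray.

```bash
cat > h.py <<'E'
from workcell import bot
import cv2,numpy as np
from scipy.spatial.transform import Rotation as R
def cast(f,uv,z):
    K=np.array([[f["fx"],0,f["cx"]],[0,f["fy"],f["cy"]],[0,0,1]])
    n=cv2.undistortPoints(np.array(uv,float).reshape(-1,1,2),K,np.array(f["dist"])).reshape(-1,2)
    E=np.array(f["extrinsics"]);C=-E[:3,:3].T@E[:3,3]
    d=np.c_[n,np.ones(len(n))]@E[:3,:3]
    return C+d*((z-C[2])/d[:,2])[:,None]
def proj(f,P):
    K=np.array([[f["fx"],0,f["cx"]],[0,f["fy"],f["cy"]],[0,0,1]]);E=np.array(f["extrinsics"])
    return cv2.projectPoints(np.array(P,float).reshape(-1,1,3),cv2.Rodrigues(E[:3,:3])[0],E[:3,3],K,np.array(f["dist"]))[0].reshape(-1,2)
def show(n,img,box,s):
    x0,y0,x1,y1=box
    cv2.imwrite(f"pics/{n}.png",cv2.resize(img[y0:y1,x0:x1,::-1],None,fx=s,fy=s,interpolation=cv2.INTER_CUBIC))
E
python3 - <<'E'
from h import *
f=bot.grab_frame("top");im=f["pixels"]
hsv=cv2.cvtColor(im,cv2.COLOR_RGB2HSV)
for p in[(170,183),(169,200),(165,228),(204,210),(215,210),(330,215),(300,188),(150,210)]:print(p,hsv[p[1],p[0]])
m=cv2.inRange(hsv,(10,50,170),(35,255,255))
o=im.copy()
cs,_=cv2.findContours(m,cv2.RETR_EXTERNAL,cv2.CHAIN_APPROX_NONE)
for c in cs:
    (u,v),wh,a=cv2.minAreaRect(c)
    if cv2.contourArea(c)<150 or v<125 or v>260 or u>400:continue
    z=.015 if u>270 else .029
    b=cast(f,cv2.boxPoints(((u,v),wh,a)),z)
    print((u,v),b.mean(0).round(4),np.linalg.norm(b[1]-b[0]).round(4),np.linalg.norm(b[2]-b[1]).round(4),b[:,:2].round(4).tolist())
    cv2.drawContours(o,[c],-1,(255,0,0),1)
# tote rim
t=cast(f,[(416,194),(510,195),(511,264),(416,263)],.07);print("tote",t.round(3).tolist())
both=np.hstack([im,o])[120:270]
cv2.imwrite("pics/c1.png",np.vstack([cv2.resize(x[150:270,130:240,::-1] if i==0 else x[120:245,265:390,::-1],(500,500) ,interpolation=cv2.INTER_CUBIC)[:,:400] for i,x in enumerate([o])]))
a=cv2.resize(o[150:270,130:240,::-1],None,fx=3.5,fy=3.5,interpolation=cv2.INTER_CUBIC)
b=cv2.resize(im[120:240,270:390,::-1],None,fx=3.5,fy=3.5,interpolation=cv2.INTER_CUBIC)
cv2.imwrite("pics/c1.png",np.hstack([a,b]))
E
```

```text
(170, 183) [ 28  83 239]
(169, 200) [ 28  87 239]
(165, 228) [ 27  91 238]
(204, 210) [ 26  96 239]
(215, 210) [ 22 128 165]
(330, 215) [ 32  57 244]
(300, 188) [108  10 253]
(150, 210) [ 36  11 241]
(165.2846221923828, 235.12307739257812) [0.4538 0.363  0.029 ] 0.0354 0.0704 [[0.4875, 0.3846], [0.49, 0.3493], [0.42, 0.3416], [0.4176, 0.3766]]
(207.5366973876953, 209.7110137939453) [0.5164 0.2663 0.029 ] 0.1334 0.0358 [[0.4502, 0.2839], [0.5837, 0.2841], [0.5826, 0.2483], [0.4491, 0.2487]]
(168.64138793945312, 189.40345764160156) [0.5637 0.3612 0.029 ] 0.0354 0.0705 [[0.5973, 0.3828], [0.6001, 0.3475], [0.5301, 0.3398], [0.5274, 0.3748]]
(323.0345153808594, 142.91378784179688) [ 0.6895 -0.0098  0.015 ] 0.1283 0.0327 [[0.6991, 0.0555], [0.7125, -0.0721], [0.6799, -0.075], [0.6666, 0.0522]]
(327.075927734375, 180.91036987304688) [ 0.5955 -0.0211  0.015 ] 0.2277 0.2707 [[0.7178, 0.1047], [0.7418, -0.1217], [0.472, -0.1436], [0.4504, 0.0764]]
tote [[0.556, -0.228, 0.07], [0.558, -0.449, 0.07], [0.397, -0.445, 0.07], [0.396, -0.226, 0.07]]
```

View pics/c1.png

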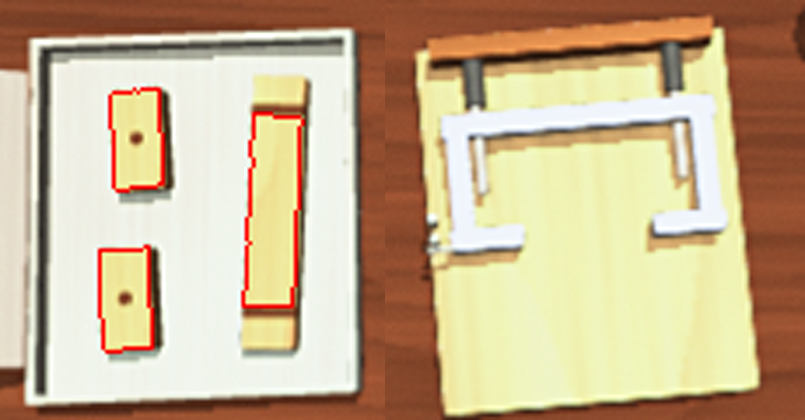

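The crop confirms the choice: the two pale dotted blocks and the slotted rail. The jig's pads are at about crop (487,242) and (690,225), facing the robot.

```bash
python3 -m crank '{"travel":[[0,-4.2,0],[0,-8.4,0],[0,-12.6,0],[0,-16.8,0],[0,-21.1,0]],"turn":[[0,0,6],[0,0,12],[0,0,18],[0,0,24],[0,0,29.5]],"gripper":[0.1,0.2,0.25,0.25,0.25]}' 40
python3 -m crank '{"travel":[[4.2,0,0],[8.4,0,-2],[12.6,0,-4],[16.8,0,-6],[20.8,0,-7]],"turn":[[0,0,0],[0,0,0],[0,0,0],[0,0,0],[0,0,0]],"gripper":[0.25,0.25,0.25,0.25,0.25]}'
python3 -m crank '{"travel":[[0,0,0],[0,0,0],[0,0,0],[0,0,0],[0,0,0]],"turn":[[0,0,0],[0,0,0],[0,0,0],[0,0,0],[0,0,0]],"gripper":[0.25,0.25,0.25,0.25,0.25]}'
python3 - <<'E'
from h import *
f=bot.grab_frame("top")
b=[(287.1,238),(376.3,230),(366.3,128),(279.4,134.3)]
P=cast(f,b,.015);print("bed",P[:,:2].round(4).tolist())
# fence pads: white on bed
im=f["pixels"];hsv=cv2.cvtColor(im,cv2.COLOR_RGB2HSV)
m=cv2.inRange(hsv,(90,0,225),(130,35,255));m[:,:270]=0;m[:,385:]=0;m[:120]=0;m[245:]=0
for c in(299,293,303,350,357,362):
    r=np.nonzero(m[175:200,c])[0]+175
    if len(r):print(c,r.min(),r.max(),cast(f,[(c,r.max()+.5)],.045).round(4)[0,:2])
t=cast(f,[(138,160),(232,158.5),(233,264),(138,266)],.03);print("tray",t[:,:2].round(3).tolist())
w=bot.grab_frame("wrist");cv2.imwrite("pics/w1.png",w["pixels"][:,:,::-1])
m=cv2.inRange(cv2.cvtColor(w["pixels"],cv2.COLOR_RGB2HSV),(10,50,170),(35,255,255))
for c in cv2.findContours(m,0,1)[0]:
    if cv2.contourArea(c)>800:
        b=cast(w,cv2.boxPoints(cv2.minAreaRect(c)),.029);e=[b[1]-b[0],b[2]-b[1]];L=max(e,key=np.linalg.norm)
        print(b.mean(0).round(4),[np.linalg.norm(x).round(4) for x in e],np.degrees(np.arctan2(L[1],L[0])).round(1))
E
```

```text
clock: 0.65
position: [0.2459, 0.3617, 0.2086]
tool_rot: [-3.141, 0.0, -3.027]
force: [0.2, 0.5, 0.1]
grip_width: 0.0638
finger_force: 0.0
clock: 1.15
position: [0.4555, 0.3626, 0.1369]
tool_rot: [-3.14, -0.001, -3.032]
force: [-0.4, 0.6, 0.3]
grip_width: 0.0639
finger_force: 0.0
clock: 1.65
position: [0.4536, 0.3639, 0.1393]
tool_rot: [3.141, 0.0, -3.031]
force: [0.2, -0.1, -0.4]
grip_width: 0.0638
finger_force: 0.0
bed [[0.4514, 0.0746], [0.474, -0.1426], [0.7299, -0.118], [0.7094, 0.0995]]
299 185 189 [0.5663 0.0474]
293 175 190 [0.5637 0.0617]
303 185 189 [0.5665 0.0378]
350 181 185 [ 0.5781 -0.075 ]
357 180 185 [ 0.5784 -0.0919]
362 175 184 [ 0.5811 -0.1039]
tray [[0.634, 0.438], [0.642, 0.212], [0.388, 0.2], [0.38, 0.422]]
[0.6127 0.0294 0.029 ] [np.float64(0.0423), np.float64(0.0536)] -9.6
[0.6221 0.0945 0.029 ] [np.float64(0.0377), np.float64(0.102)] -4.7
[0.5614 0.3625 0.029 ] [np.float64(0.0346), np.float64(0.0684)] 6.7
[0.4523 0.3647 0.029 ] [np.float64(0.0353), np.float64(0.0676)] 7.5
[0.5066 0.0691 0.029 ] [np.float64(0.0771), np.float64(0.1179)] -6.9
[0.4854 0.2669 0.029 ] [np.float64(0.1333), np.float64(0.0354)] 178.1
[0.3663 0.0699 0.029 ] [np.float64(0.0512), np.float64(0.0264)] 160.4
```

View pics/w1.png

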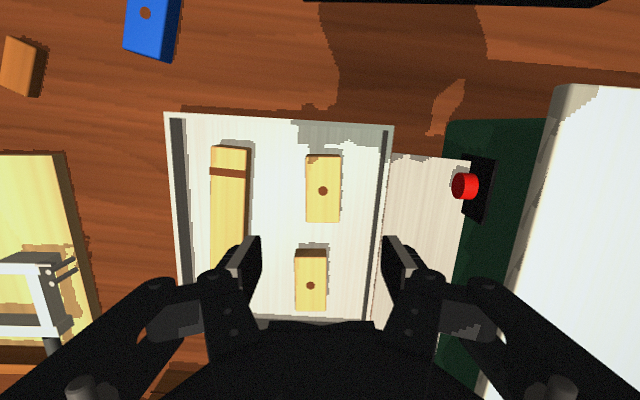

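The wrist view shows the near block at (322,188), the far block at (310,280), the rail at (230,200) and the blue one at (150,28), which agrees with the top view. Descending on the near block.

```bash
python3 -m crank '{"travel":[[0,0,-3],[0,0,-6],[0,0,-9],[0,0,-11.5],[0,0,-13.0]],"turn":[[0,0,0.5],[0,0,0.5],[0,0,0.5],[0,0,0.5],[0,0,0.5]],"gripper":[0.25,0.25,0.25,0.25,0.25]}'
python3 -m crank '{"travel":[[0,0,0],[0,0,0],[0,0,0],[0,0,0],[0,0,0]],"turn":[[0,0,0],[0,0,0],[0,0,0],[0,0,0],[0,0,0]],"gripper":[0.25,0.7,0.7,0.7,0.7]}' 40
python3 -m crank '{"travel":[[0,0,0],[0,0,2],[0,0,5],[0,0,8],[0,0,11]],"turn":[[0,0,0],[0,0,0],[0,0,0],[0,0,0],[0,0,0]],"gripper":[0.7,0.7,0.7,0.7,0.7]}'
```

```text
clock: 2.25
position: [0.4534, 0.3631, 0.0071]
tool_rot: [-3.141, -0.001, -3.022]
force: [-1.0, 0.5, 0.2]
grip_width: 0.0637
finger_force: 0.0
clock: 2.75
position: [0.4545, 0.3638, 0.0096]
tool_rot: [3.141, 0.001, -3.023]
force: [-0.7, 0.2, 0.1]
grip_width: 0.0256
finger_force: 0.0
clock: 3.25
position: [0.454, 0.3634, 0.1201]
tool_rot: [-3.142, -0.0, -3.023]
force: [0.5, -0.1, 0.0]
grip_width: 0.0254
finger_force: 0.0
```

```bash
python3 - <<'E'
from h import *
f=bot.grab_frame("wrist");t=bot.grab_frame("top")
a=cv2.resize(t["pixels"][140:290,120:250],None,fx=2.6,fy=2.6)
b=f["pixels"][80:400,100:500];a=cv2.resize(a,(int(a.shape[1]*320/a.shape[0]),320))
cv2.imwrite("pics/d.png",np.hstack([a,b])[:,:,::-1])
E
```

```text
(no output)
```

View pics/d.png

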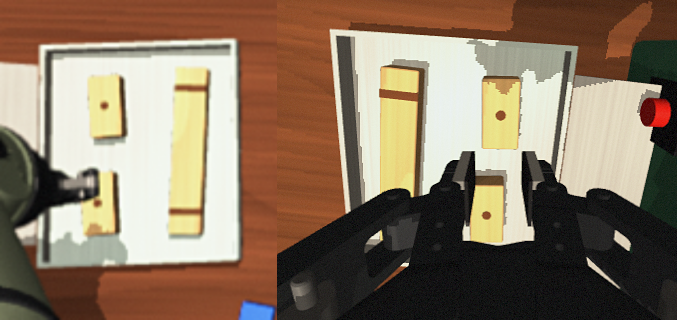

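```bash
python3 - <<'E'
from h import *
s=bot.observe();Rt=R.from_euler('xyz',s["tool_rot"]).as_matrix();p=s["position"]
w=bot.grab_frame("wrist");t=bot.grab_frame("top")
pts=[p+Rt@np.array(o) for o in [(0,0,0),(0,.013,0),(0,-.013,0),(0,.013,-.038),(0,-.013,-.038)]]
print(p,s["grip_width"],proj(w,pts).round(),proj(t,pts[:1]).round())
E=np.array(w["extrinsics"]);print("cam",-E[:3,:3].T@E[:3,3],E[2,:3])
for n,f,b in(("w",w,(220,180,440,320)),("t",t,(130,180,210,260))):
    im=f["pixels"].copy()
    for q in proj(f,pts):cv2.circle(im,tuple(int(x) for x in q.round()),1,(255,0,0),-1)
    show("e"+n,im,b,3 if n=="w" else 5)
a=cv2.imread("pics/ew.png");b=cv2.imread("pics/et.png");b=cv2.resize(b,(300,300));a=cv2.resize(a,(471,300))
cv2.imwrite("pics/e.png",np.hstack([a,b]))
E
```

```text
[0.45571511 0.36474436 0.12264959] 0.025661452878827012 [[323. 234.]
 [344. 234.]
 [302. 234.]
 [350. 263.]
 [297. 263.]] [[151. 232.]]
cam [0.38799982 0.3547258  0.28559785] [ 0.26512274  0.03565494 -0.96355522]
```

View pics/e.png

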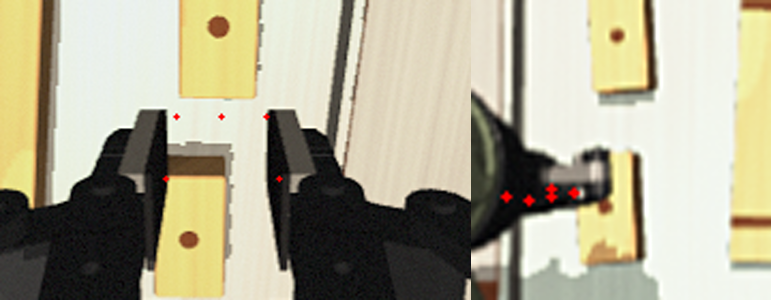

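```bash
python3 - <<'E'
from h import *
for n in("wrist","top"):
    w=bot.grab_frame(n)
    m=cv2.inRange(cv2.cvtColor(w["pixels"],cv2.COLOR_RGB2HSV),(10,50,170),(35,255,255))
    for c in cv2.findContours(m,0,1)[0]:
        b=cast(w,cv2.boxPoints(cv2.minAreaRect(c)),.029)
        if cv2.contourArea(c)>200 and b.mean(0)[1]>.25: print(n,b.mean(0).round(4),b[:,:2].round(3).tolist())
E
python3 -m crank '{"travel":[[0,0,-3],[0,0,-6],[0,0,-9],[0,0,-11],[0,0,-11]],"turn":[[0,0,0],[0,0,0],[0,0,0],[0,0,0],[0,0,0]],"gripper":[0.25,0.25,0.25,0.25,0.25]}'
python3 - <<'E'
from h import *
t=bot.grab_frame("top");s=bot.grab_frame("scene");w=bot.grab_frame("wrist")
c=lambda im,b:cv2.resize(im["pixels"][b[1]:b[3],b[0]:b[2]],(390,290),interpolation=cv2.INTER_CUBIC)
o=np.vstack([np.hstack([c(t,(130,150,250,240)),c(s,(320,110,460,215))]),np.hstack([c(w,(200,100,440,280)),c(w,(0,0,640,400))])])
cv2.imwrite("pics/g.png",o[:,:,::-1])
E
```

```text
wrist [0.5608 0.3627 0.029 ] [[0.529, 0.342], [0.525, 0.376], [0.593, 0.385], [0.597, 0.348]]
wrist [0.4521 0.3646 0.029 ] [[0.488, 0.35], [0.42, 0.344], [0.417, 0.378], [0.484, 0.386]]
wrist [0.4842 0.267  0.029 ] [[0.551, 0.246], [0.42, 0.25], [0.417, 0.285], [0.548, 0.286]]
top [0.4036 0.6839 0.029 ] [[0.427, 0.724], [0.449, 0.696], [0.379, 0.644], [0.359, 0.672]]
top [0.454  0.3631 0.029 ] [[0.487, 0.385], [0.49, 0.349], [0.42, 0.342], [0.418, 0.377]]
top [0.5271 0.6115 0.029 ] [[0.559, 0.71], [0.583, 0.529], [0.495, 0.513], [0.472, 0.693]]
top [0.5164 0.2662 0.029 ] [[0.45, 0.284], [0.584, 0.284], [0.583, 0.248], [0.449, 0.249]]
top [0.5636 0.3612 0.029 ] [[0.597, 0.383], [0.6, 0.348], [0.53, 0.34], [0.527, 0.375]]
top [0.7647 0.7498 0.029 ] [[0.803, 0.777], [0.804, 0.73], [0.727, 0.723], [0.725, 0.769]]
top [0.8184 0.2833 0.029 ] [[0.743, 0.384], [0.894, 0.388], [0.894, 0.182], [0.742, 0.181]]
top [0.8883 0.6418 0.029 ] [[0.81, 0.789], [1.009, 0.775], [0.967, 0.491], [0.767, 0.512]]
clock: 4.05
position: [0.4523, 0.362, 0.0054]
tool_rot: [-3.138, -0.005, -3.023]
force: [-1.9, 0.8, 0.4]
grip_width: 0.0637
finger_force: 0.0
```

View pics/g.png

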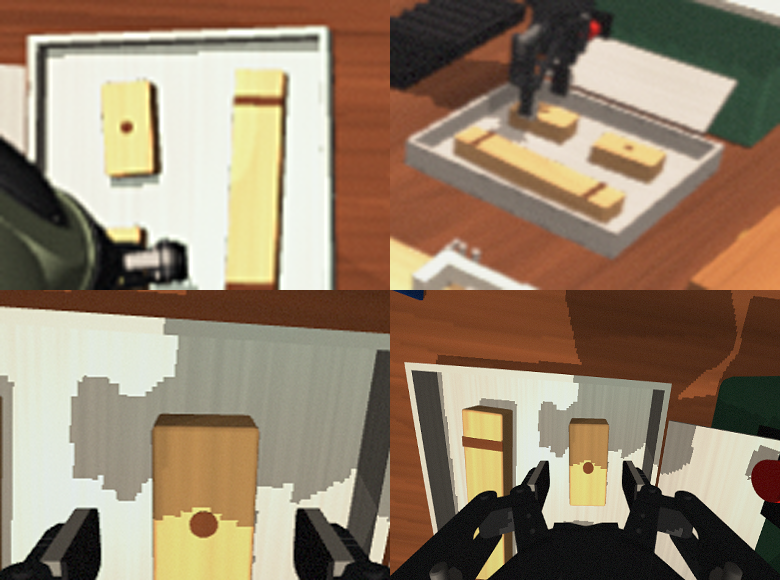

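```bash
python3 - <<'E'
from h import *
s=bot.observe();Rt=R.from_euler('xyz',s["tool_rot"]).as_matrix();p=s["position"];print(p,s["force"])
S=bot.grab_frame("scene");T=bot.grab_frame("top")
for z in(0,.01,.02,.03,.04):print(z,cast(S,[(368.5,150.5)],z).round(3)[0,:2],cast(T,[(184,231)],z).round(3)[0,:2])
g=cv2.cvtColor(S["pixels"],cv2.COLOR_RGB2GRAY);print(g[135:160,360:378])
for dz in(0,-.01,-.02):
  print(dz,proj(S,[p+Rt@np.array((a,.032+t,dz)) for a in(-.011,.011) for t in(0,.012)]).round(1).tolist())
E
```

```text
[0.45432393 0.36362035 0.00927197] [-0.67051495 -0.45523504  0.43202781]
0 [0.414 0.389] [0.466 0.327]
0.01 [0.425 0.373] [0.465 0.325]
0.02 [0.435 0.358] [0.465 0.322]
0.03 [0.446 0.342] [0.464 0.319]
0.04 [0.456 0.326] [0.463 0.317]
[[ 62  61  59  46  35  36  43  38  36  30  36  45  68  66  54  50  83 122]
 [ 62  59  60  47  38  35  41  43  37  38  37  43  61  57  42  52  92 127]
 [ 60  62  55  44  38  42  45  44  45  32  41  41  50  54  48  59  93 113]
 [ 61  63  60  50  44  41  44  48  43  37  33  47  49  51  50  85 106  98]
 [ 62  74  80  71  54  42  48  48  43  40  37  43  50  43  58 107 128 112]
 [ 87 102 119 109  80  65  50  41  33  37  38  44  45  39  57  95 110 104]
 [121 119 111 100  99  94  76  51  35  34  34  36  46  55  71  94 105  89]
 [110 101  95  96  96  97  86  59  34  33  31  42  65  86  90  98 104  89]
 [ 99  96  97  98  97  96  86  62  36  32  37  43  86 108  99 103 105 103]
 [ 99  99  95  98 101 102  82  59  41  37  33  51  91 109 105 101 102 105]
 [ 98  96 100 101 107 117  95  58  38  39  40  54 101 110 105 105 107 106]
 [ 98 100 109 109 117 136 106  57  38  3
[... 519 characters left out ...]
 91  93  97 103 108 126 160 185 197 205]
 [152 138 115  99  92  91  91  92  92  90  97 104 102 101 108 116 134 169]
 [154 149 134 109  97  92  94  91  90  93  98 103 104 101  98  98 105 111]
 [151 150 148 134 121 111 101  97  97  99 105 104 101 102  99 100 103 105]
 [153 149 150 152 148 147 137 123 125 131 122 108 103 103 101 106 102 103]
 [155 151 150 151 153 151 151 150 167 190 175 144 122 110 102 100 104 102]
 [174 161 154 151 152 151 152 152 159 197 219 207 176 155 144 121 108 103]]
0 [[382.4, 152.3], [384.2, 150.9], [376.2, 150.2], [378.1, 148.8]]
-0.01 [[382.8, 149.5], [384.6, 148.1], [376.6, 147.4], [378.5, 146.0]]
-0.02 [[383.2, 146.6], [385.1, 145.3], [377.0, 144.5], [378.9, 143.2]]
```

Triangulating the scene and top views puts the fingertips about 25 mm higher than the reported TCP, so the first close passed over the block. I'll descend in guarded steps.

```bash
python3 -m crank '{"travel":[[0,0,-0.3],[0,0,-0.6],[0,0,-1.0],[0,0,-1.0],[0,0,-1.0]],"turn":[[0,0,0],[0,0,0],[0,0,0],[0,0,0],[0,0,0]],"gripper":[0.25,0.25,0.25,0.25,0.25]}'
python3 - <<'E'
from h import *
S=bot.grab_frame("scene");g=cv2.cvtColor(S["pixels"],cv2.COLOR_RGB2GRAY)
r=np.nonzero(g[130:175,369]>60)[0]+130;print(r[:5])
E
python3 -m crank '{"travel":[[0,0,0],[0,0,0],[0,0,0],[0,0,0],[0,0,0]],"turn":[[0,0,0],[0,0,0],[0,0,0],[0,0,0],[0,0,0]],"gripper":[0.3,0.4,0.5,0.6,0.65]}' 40
```

```text
clock: 4.8
position: [0.4541, 0.3635, -0.0013]
tool_rot: [-3.141, -0.0, -3.023]
force: [0.8, -0.5, -0.8]
grip_width: 0.0639
finger_force: 0.0
[154 155 156 157 158]
clock: 5.35
position: [0.4542, 0.3635, -0.0009]
tool_rot: [3.142, 0.0, -3.023]
force: [-1.4, -0.7, 6.4]
grip_width: 0.0345
finger_force: 39.4
```

```bash
python3 -m crank '{"travel":[[0,0,0.5],[0,0,2],[0,0,4],[0,0,7],[0,0,11]],"turn":[[0,0,0],[0,0,0],[0,0,0],[0,0,0],[0,0,0]],"gripper":[0.7,0.7,0.7,0.7,0.7]}' 60
python3 - <<'E'
from h import *
w=bot.grab_frame("wrist");s=bot.observe();print(s["grip_width"],s["finger_force"],s["force"])
S=bot.grab_frame("scene")
c=lambda im,b:cv2.resize(im["pixels"][b[1]:b[3],b[0]:b[2]],(390,290),interpolation=cv2.INTER_CUBIC)
cv2.imwrite("pics/i.png",np.hstack([c(w,(200,100,440,280)),c(S,(310,60,450,165))])[:,:,::-1])
E
```

```text
clock: 5.85
position: [0.4535, 0.3629, 0.1099]
tool_rot: [-3.141, -0.001, -3.023]
force: [-0.2, 1.1, 0.9]
grip_width: 0.0339
finger_force: 60.1
0.033785817370640264 60.12509107589722 [3.81085117 3.30778214 8.10173546]
```

View pics/i.png

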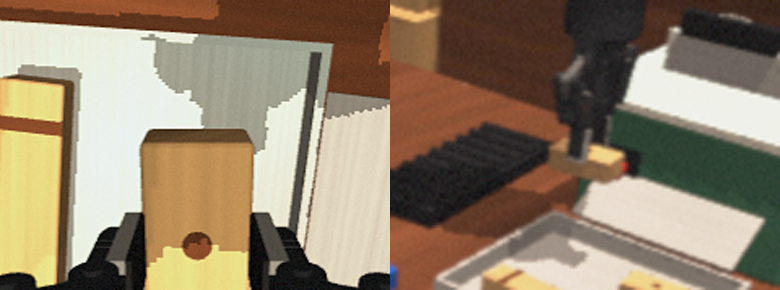

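The block is held well, with the pads overlapping its sides and the dot on top at (197,245) in the left crop. Carrying it to the tote.

```bash
python3 -m crank '{"travel":[[0,-4,1],[0,-8,2],[0,-12,3],[0,-16,4],[0,-20,5]],"turn":[[0,0,-6],[0,0,-12],[0,0,-18],[0,0,-24],[0,0,-30]],"gripper":[0.7,0.7,0.7,0.7,0.7]}' 60
python3 -m crank '{"travel":[[0.2,-4.6,0],[0.4,-9.2,0],[0.6,-13.8,0],[0.8,-18.4,0],[1,-23,0]],"turn":[[0,0,-7],[0,0,-14],[0,0,-21],[0,0,-28],[0,0,-35]],"gripper":[0.7,0.7,0.7,0.7,0.7]}'
python3 -m crank '{"travel":[[0.2,-4.6,0],[0.4,-9.2,0],[0.6,-13.8,0],[1,-18.4,0],[1.4,-22.3,0]],"turn":[[0,0,-6],[0,0,-12],[0,0,-18],[0,0,-24],[0,0,-28]],"gripper":[0.7,0.7,0.7,0.7,0.7]}'
python3 -m crank '{"travel":[[0,0,0],[0,0,-3],[0,0,-6],[0,0,-9],[0,0,-12]],"turn":[[0,0,0],[0,0,0],[0,0,0],[0,0,0],[0,0,0]],"gripper":[0.7,0.7,0.7,0.7,0.7]}'
```

```text
clock: 6.45
position: [0.4539, 0.1619, 0.1598]
tool_rot: [3.141, 0.0, 2.732]
force: [0.9, 0.1, -1.1]
grip_width: 0.034
finger_force: 60.1
clock: 6.95
position: [0.4639, -0.0682, 0.1595]
tool_rot: [3.141, 0.0, 2.121]
force: [0.1, 0.8, -0.8]
grip_width: 0.0338
finger_force: 60.1
clock: 7.45
position: [0.4779, -0.2919, 0.1594]
tool_rot: [3.141, 0.0, 1.632]
force: [1.5, 1.2, -0.3]
grip_width: 0.034
finger_force: 60.1
clock: 7.95
position: [0.4784, -0.2888, 0.0382]
tool_rot: [3.141, -0.0, 1.638]
force: [0.3, 0.5, -0.4]
grip_width: 0.0342
finger_force: 60.1
```

```bash
python3 -m crank '{"travel":[[0,0,-1.5],[0,0,-3],[0,0,-3.3],[0,0,-3.3],[0,0,-3.3]],"turn":[[0,0,0],[0,0,0],[0,0,0],[0,0,0],[0,0,0]],"gripper":[0.7,0.7,0.7,0.4,0.25]}' 60
python3 -m crank '{"travel":[[0,0,0],[0,0,3],[0,0,7],[0,0,11],[0,0,15.5]],"turn":[[0,0,0],[0,0,0],[0,0,0],[0,0,0],[0,0,0]],"gripper":[0.25,0.25,0.25,0.25,0.25]}'
python3 -m crank '{"travel":[[0.5,4.6,0],[1,9.2,0],[1.5,13.8,0],[2,18.4,0],[2.5,22.3,0]],"turn":[[0,0,6],[0,0,12],[0,0,18],[0,0,24],[0,0,28]],"gripper":[0.25,0.25,0.25,0.25,0.25]}'
python3 -m crank '{"travel":[[0.6,4.6,0],[1.2,9.2,0],[1.8,13.8,0],[2.4,18.4,0],[3,23,0]],"turn":[[0,0,7],[0,0,14],[0,0,21],[0,0,28],[0,0,35]],"gripper":[0.25,0.25,0.25,0.25,0.25]}'
python3 -m crank '{"travel":[[0.6,4,0],[1.2,8,0],[1.8,12,0],[2.4,16,0],[3,20,0]],"turn":[[0,0,6],[0,0,12],[0,0,18],[0,0,24],[0,0,30]],"gripper":[0.25,0.25,0.25,0.25,0.25]}'
python3 - <<'E'
from h import *
w=bot.grab_frame("wrist");print(bot.observe()["position"],bot.observe()["tool_rot"])
m=cv2.inRange(cv2.cvtColor(w["pixels"],cv2.COLOR_RGB2HSV),(10,50,170),(35,255,255))
for c in cv2.findContours(m,0,1)[0]:
    b=cast(w,cv2.boxPoints(cv2.minAreaRect(c)),.029)
    if cv2.contourArea(c)>200 and .2<b.mean(0)[1]<.5: print(b.mean(0).round(4),b[:,:2].round(3).tolist())
E
```

```text
clock: 8.45
position: [0.4787, -0.2898, 0.0068]
tool_rot: [3.14, 0.001, 1.637]
force: [0.5, 0.6, 0.2]
grip_width: 0.0623
finger_force: 0.0
clock: 8.95
position: [0.4778, -0.2893, 0.1627]
tool_rot: [-3.141, -0.0, 1.637]
force: [0.7, 0.6, -0.1]
grip_width: 0.0638
finger_force: 0.0
clock: 9.45
position: [0.5033, -0.0641, 0.1616]
tool_rot: [3.14, 0.0, 2.131]
force: [0.9, -0.0, 0.6]
grip_width: 0.0641
finger_force: 0.0
clock: 9.95
position: [0.5333, 0.1654, 0.1617]
tool_rot: [3.141, 0.001, 2.742]
force: [0.5, -0.1, -0.8]
grip_width: 0.0639
finger_force: 0.0
clock: 10.45
position: [0.5634, 0.3651, 0.1616]
tool_rot: [3.141, 0.001, -3.019]
force: [0.5, -0.5, 0.8]
grip_width: 0.0645
finger_force: 0.0
[0.56221088 0.37246038 0.16125739] [ 3.13766545e+00  9.02274243e-04 -3.00626134e+00]
[0.8291 0.202  0.029 ] [[0.852, 0.146], [0.764, 0.232], [0.803, 0.258], [0.897, 0.172]]
[0.5981 0.2684 0.029 ] [[0.608, 0.25], [0.588, 0.251], [0.588, 0.287], [0.608, 0.286]]
[0.5619 0.3633 0.029 ] [[0.53, 0.342], [0.526, 0.376], [0.593, 0.386], [0.598, 0.349]]
[0.5144 0.2687 0.029 ] [[0.584, 0.25], [0.449, 0.25], [0.445, 0.285], [0.58, 0.29]]
[0.4307 0.2678 0.029 ] [[0.441, 0.248], [0.42, 0.251], [0.42, 0.287], [0.441, 0.285]]
```

```bash
python3 -m crank '{"travel":[[0,-0.1,-3],[0,-0.1,-6.5],[0,-0.1,-10],[0,-0.1,-13],[0,-0.1,-15]],"turn":[[0,0,0],[0,0,0],[0,0,0],[0,0,0],[0,0,0]],"gripper":[0.25,0.25,0.25,0.25,0.25]}'
python3 -m crank '{"travel":[[0,0,-0.6],[0,0,-1.2],[0,0,-1.2],[0,0,-1.2],[0,0,-1.2]],"turn":[[0,0,0],[0,0,0],[0,0,0],[0,0,0],[0,0,0]],"gripper":[0.25,0.25,0.3,0.4,0.5]}' 40
python3 -m crank '{"travel":[[0,0,0],[0,0,0],[0,0,0],[0,0,0.5],[0,0,2]],"turn":[[0,0,0],[0,0,0],[0,0,0],[0,0,0],[0,0,0]],"gripper":[0.6,0.65,0.7,0.7,0.7]}' 60
```

```text
clock: 11.0
position: [0.5626, 0.3619, 0.0092]
tool_rot: [-3.141, -0.001, -3.023]
force: [-0.9, 0.8, 0.2]
grip_width: 0.0645
finger_force: 0.0
clock: 11.5
position: [0.5637, 0.3628, -0.0002]
tool_rot: [3.141, 0.001, -3.023]
force: [-0.6, 0.2, 0.6]
grip_width: 0.0428
finger_force: 0.0
clock: 12.0
position: [0.5625, 0.3621, 0.0186]
tool_rot: [-3.141, -0.002, -3.023]
force: [-0.9, 0.4, 0.6]
grip_width: 0.0335
finger_force: 59.9
```

```bash
python3 -m crank '{"travel":[[0,0,3],[0,0,6],[0,-1.5,9],[-1,-4,12],[-2,-7.7,14]],"turn":[[0,0,0],[0,0,0],[0,0,-3],[0,0,-8],[0,0,-14]],"gripper":[0.7,0.7,0.7,0.7,0.7]}' 60
python3 -m crank '{"travel":[[-0.4,-4.6,0],[-0.8,-9.2,0],[-1.2,-13.8,0],[-1.6,-18.4,0],[-2,-23,0]],"turn":[[0,0,-7],[0,0,-14],[0,0,-21],[0,0,-28],[0,0,-35]],"gripper":[0.7,0.7,0.7,0.7,0.7]}'
python3 -m crank '{"travel":[[-0.5,-4.6,0],[-1,-9.2,0],[-1.5,-13.8,0],[-2,-18.4,0],[-2.5,-23,0]],"turn":[[0,0,-7],[0,0,-14],[0,0,-21],[0,0,-28],[0,0,-35]],"gripper":[0.7,0.7,0.7,0.7,0.7]}'
python3 -m crank '{"travel":[[-0.5,-4.6,0],[-1,-9.2,0],[-1.5,-13.8,0],[-1.8,-18.4,0],[-2,-21,0]],"turn":[[0,0,-5],[0,0,-9],[0,0,-9],[0,0,-9],[0,0,-9]],"gripper":[0.7,0.7,0.7,0.7,0.7]}'
python3 -m crank '{"travel":[[0,0,0],[0,0,-3],[0,0,-6],[0,0,-9],[0,0,-12]],"turn":[[0,0,0],[0,0,0],[0,0,0],[0,0,0],[0,0,0]],"gripper":[0.7,0.7,0.7,0.7,0.7]}'
python3 -m crank '{"travel":[[0,0,-1.5],[0,0,-3],[0,0,-3.3],[0,0,-3.3],[0,0,-3.3]],"turn":[[0,0,0],[0,0,0],[0,0,0],[0,0,0],[0,0,0]],"gripper":[0.7,0.7,0.7,0.4,0.25]}' 60
python3 -m crank '{"travel":[[0,0,0],[0,0,3],[0,0,7],[0,0,11],[0,0,15.5]],"turn":[[0,0,0],[0,0,0],[0,0,0],[0,0,0],[0,0,0]],"gripper":[0.25,0.25,0.25,0.25,0.25]}'
```

```text
clock: 12.5
position: [0.5431, 0.2864, 0.1618]
tool_rot: [3.139, 0.002, 3.014]
force: [0.6, -1.1, -0.9]
grip_width: 0.0339
finger_force: 60.0
clock: 13.0
position: [0.5229, 0.0539, 0.1601]
tool_rot: [3.14, 0.0, 2.4]
force: [1.0, 0.3, -0.8]
grip_width: 0.0339
finger_force: 60.0
clock: 13.5
position: [0.498, -0.1761, 0.1601]
tool_rot: [3.14, -0.0, 1.79]
force: [1.5, 0.4, -0.5]
grip_width: 0.0337
finger_force: 60.0
clock: 14.0
position: [0.4771, -0.3882, 0.1601]
tool_rot: [3.14, 0.001, 1.635]
force: [0.7, 0.6, -0.5]
grip_width: 0.0336
finger_force: 60.0
clock: 14.5
position: [0.4789, -0.3838, 0.0387]
tool_rot: [3.14, -0.0, 1.638]
force: [0.8, 0.0, -0.5]
grip_width: 0.0338
finger_force: 60.0
clock: 15.0
position: [0.4787, -0.385, 0.0069]
tool_rot: [3.14, 0.001, 1.637]
force: [0.2, 0.7, 0.2]
grip_width: 0.0619
finger_force: 0.0
clock: 15.5
position: [0.4779, -0.3843, 0.1627]
tool_rot: [-3.142, -0.0, 1.637]
force: [0.5, -0.2, 0.0]
grip_width: 0.0642
finger_force: 0.0
```

```bash
cat > m.py <<'E'
from h import *
def rail(f,z,y0,y1,x0=.4,x1=.64):
    m=cv2.inRange(cv2.cvtColor(f["pixels"],cv2.COLOR_RGB2HSV),(10,50,190),(35,255,255));P=[]
    for c in cv2.findContours(m,0,cv2.CHAIN_APPROX_NONE)[0]:
        if cv2.contourArea(c)<60:continue
        b=cast(f,c.reshape(-1,2),z)
        if y0<b.mean(0)[1]<y1 and x0<b.mean(0)[0]<x1:P.append(b)
    P=np.vstack(P)[:,:2]
    (c,wh,a)=cv2.minAreaRect((P*1000).astype(np.float32));b=cv2.boxPoints((c,wh,a));e=max(b[1]-b[0],b[2]-b[1],key=np.linalg.norm)
    return np.round(c,1),np.round(wh,1),np.degrees(np.arctan2(e[1],e[0])).round(2)
E
python3 - <<'E'
from m import *
f=bot.grab_frame("top");print(rail(f,.029,.22,.31))
print(bot.observe()["position"])
m=cv2.inRange(cv2.cvtColor(f["pixels"],cv2.COLOR_RGB2HSV),(10,50,130),(35,255,255));
for c in cv2.findContours(m,0,1)[0]:
    b=cast(f,c.reshape(-1,2),.03).mean(0)
    if cv2.contourArea(c)>60 and b[1]<-.2 and b[0]<.6:print("tote",b.round(3),cv2.contourArea(c))
E
```

```text
(array([516. , 266.4]), array([ 36.1, 188.5]), np.float32(-0.51))
[ 0.47997708 -0.38665634  0.17007874]
tote [ 0.126 -0.415  0.03 ] 3425.0
tote [ 0.169 -0.525  0.03 ] 1417.5
tote [ 0.172 -0.282  0.03 ] 3452.5
tote [ 0.229 -0.62   0.03 ] 6604.5
tote [ 0.479 -0.386  0.03 ] 423.0
tote [ 0.478 -0.29   0.03 ] 425.5
tote [ 0.391 -0.722  0.03 ] 6628.0
```

Both blocks are in the tote. Now the rail.

```bash
python3 -m crank '{"travel":[[0.2,4.6,0],[0.4,9.2,0],[0.6,13.8,0],[0.8,18.4,0],[1,22,0]],"turn":[[0,0,6],[0,0,12],[0,0,18],[0,0,24],[0,0,28]],"gripper":[0.3,0.35,0.35,0.35,0.35]}'
python3 -m crank '{"travel":[[0.3,4.6,0],[0.6,9.2,0],[0.9,13.8,0],[1.2,18.4,0],[1.6,23,0]],"turn":[[0,0,7],[0,0,14],[0,0,21],[0,0,28],[0,0,35]],"gripper":[0.35,0.35,0.35,0.35,0.35]}'
python3 -m crank '{"travel":[[0.3,4.6,0],[0.6,9.2,0],[0.9,13.8,0],[1.2,18,0],[1.2,20.15,0]],"turn":[[0,0,6],[0,0,12],[0,0,18],[0,0,23],[0,0,23]],"gripper":[0.35,0.35,0.35,0.35,0.35]}'
python3 -m crank '{"travel":[[0,0,0],[0,0,-3.5],[0,0,-7],[0,0,-10],[0,0,-12]],"turn":[[0,0,0],[0,0,0],[0,0,0],[0,0,0],[0,0,0]],"gripper":[0.35,0.35,0.35,0.35,0.35]}'
python3 - <<'E'
from m import *
print(rail(bot.grab_frame("wrist"),.029,.22,.31))
s=bot.observe();print(s["position"],np.degrees(s["tool_rot"]))
E
```

```text
clock: 16.05
position: [0.4883, -0.162, 0.1615]
tool_rot: [3.14, 0.0, 2.131]
force: [1.3, -0.1, 0.4]
grip_width: 0.0556
finger_force: 0.0
clock: 16.55
position: [0.5042, 0.0673, 0.1616]
tool_rot: [3.141, 0.001, 2.742]
force: [2.0, -0.6, 0.8]
grip_width: 0.0555
finger_force: 0.0
clock: 17.05
position: [0.5159, 0.2709, 0.1613]
tool_rot: [3.14, 0.001, -3.139]
force: [-0.6, -0.9, -0.7]
grip_width: 0.0555
finger_force: 0.0
clock: 17.55
position: [0.5159, 0.2656, 0.0394]
tool_rot: [-3.14, -0.001, 3.137]
force: [0.9, -0.2, 0.1]
grip_width: 0.0552
finger_force: 0.0
(array([544.7, 266.8]), array([94.6, 34.7]), np.float32(0.09))
[0.51477768 0.26509811 0.03704439] [-179.84903924   -0.18144373  179.75250774]
```

```bash
python3 -m crank '{"travel":[[0,0.1,-2],[0,0.1,-3.5],[0,0.1,-4.2],[0,0.1,-4.2],[0,0.1,-4.2]],"turn":[[0,0,0],[0,0,0],[0,0,0],[0,0,0],[0,0,0]],"gripper":[0.35,0.35,0.35,0.4,0.5]}' 40
python3 -m crank '{"travel":[[0,0,0],[0,0,0],[0,0,0],[0,0,0],[0,0,2]],"turn":[[0,0,0],[0,0,0],[0,0,0],[0,0,0],[0,0,0]],"gripper":[0.6,0.65,0.7,0.7,0.7]}' 60
python3 -m crank '{"travel":[[0,0,2],[0,0,4.5],[0,0,7],[0,0,9],[0,0,10]],"turn":[[0,0,0],[0,0,0],[0,0,0],[0,0,0],[0,0,0]],"gripper":[0.7,0.7,0.7,0.7,0.7]}'
python3 - <<'E'
from h import *
s=bot.observe();print(s["position"],np.degrees(s["tool_rot"]),s["grip_width"])
E
```

```text
clock: 18.1
position: [0.5165, 0.268, -0.0005]
tool_rot: [3.141, 0.001, 3.138]
force: [-0.1, 0.1, -0.2]
grip_width: 0.0429
finger_force: 0.0
clock: 18.6
position: [0.5153, 0.2675, 0.0181]
tool_rot: [-3.14, -0.002, 3.138]
force: [-0.6, 0.0, -0.3]
grip_width: 0.0339
finger_force: 60.5
clock: 19.1
position: [0.5169, 0.2683, 0.1211]
tool_rot: [3.14, 0.002, 3.138]
force: [0.7, -1.3, -0.2]
grip_width: 0.0336
finger_force: 60.5
[0.51690378 0.26832933 0.12113985] [1.79915818e+02 1.39136302e-01 1.79798318e+02] 0.03360150798689699
```

```bash
python3 -m crank '{"travel":[[0.2,-3,0],[0.5,-6,0],[0.7,-9,0],[1,-12,0],[1.2,-15,0]],"turn":[[0,0,-8.4],[0,0,-16.8],[0,0,-25.2],[0,0,-33.6],[0,0,-42]],"gripper":[0.7,0.7,0.7,0.7,0.7]}' 60
python3 -m crank '{"travel":[[0.2,-3,0],[0.5,-6,0],[0.7,-9,0],[1,-12,0],[1.15,-14.4,0]],"turn":[[0,0,-8.4],[0,0,-16.8],[0,0,-25.2],[0,0,-33.6],[0,0,-42.3]],"gripper":[0.7,0.7,0.7,0.7,0.7]}'
python3 -m crank '{"travel":[[0,0,0],[0,0,-1],[0,0,-3],[0,0,-5],[0,0,-6]],"turn":[[0,0,0],[0,0,0],[0,0,0],[0,0,0],[0,0,0]],"gripper":[0.7,0.7,0.7,0.7,0.7]}'
python3 - <<'E'
from h import *
s=bot.observe();print(s["position"],np.degrees(s["tool_rot"]),s["grip_width"],s["force"])
f=bot.grab_frame("wrist");t=bot.grab_frame("top");S=bot.grab_frame("scene")
c=lambda im,b:cv2.resize(im["pixels"][b[1]:b[3],b[0]:b[2]],(390,290),interpolation=cv2.INTER_CUBIC)
o=np.vstack([np.hstack([c(t,(270,120,390,245)),c(S,(240,160,410,290))]),np.hstack([c(f,(0,0,640,400)),c(t,(400,180,520,270))])])
cv2.imwrite("pics/j.png",o[:,:,::-1])
E
```

```text
clock: 19.6
position: [0.5281, 0.1167, 0.1188]
tool_rot: [3.141, 0.0, 2.399]
force: [0.9, -0.5, -1.6]
grip_width: 0.0336
finger_force: 60.5
clock: 20.1
position: [0.5396, -0.0278, 0.1188]
tool_rot: [3.141, 0.0, 1.662]
force: [0.4, 0.1, -1.1]
grip_width: 0.0333
finger_force: 60.5
clock: 20.6
position: [0.5387, -0.0248, 0.0568]
tool_rot: [-3.139, -0.001, 1.672]
force: [0.3, -0.2, -0.6]
grip_width: 0.0337
finger_force: 60.5
[ 0.53872489 -0.02482508  0.05678285] [-1.79878755e+02 -3.70363746e-02  9.57809427e+01] 0.03366367262423105 [ 0.25004956 -0.18979968 -0.61467124]
```

View pics/j.png

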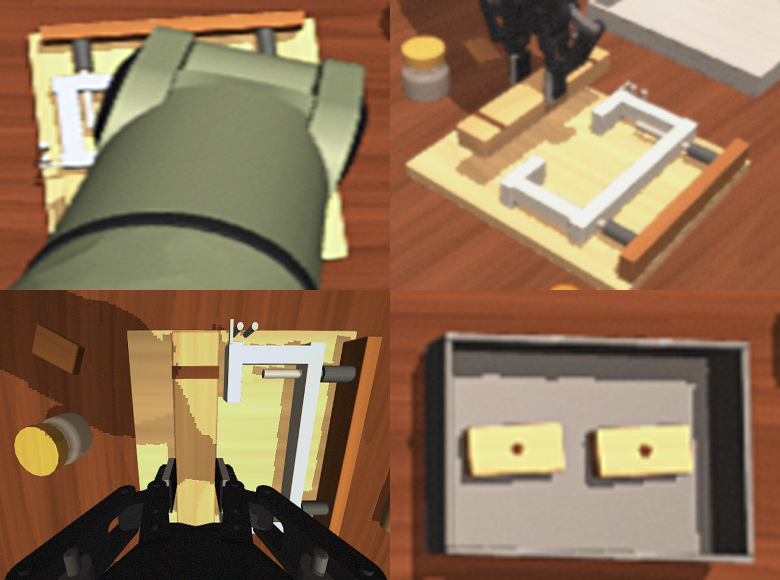

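Wrist view (bottom left): the rail is clear of the fence and parallel to the pads, with its left end at about (195,335) and the left pad at (233,375). The tote holds both blocks at (515,448) and (645,450). Lowering the rail to the bed.

```bash
python3 -m crank '{"travel":[[0,0,-2],[0,0,-3.5],[0,0,-4.5],[0,0,-4.7],[0,0,-4.7]],"turn":[[0,0,0],[0,0,0],[0,0,0],[0,0,0],[0,0,0]],"gripper":[0.7,0.7,0.7,0.7,0.7]}'
python3 -m crank '{"travel":[[0,0,0],[0,0,-0.1],[0,0,-0.2],[0,0,-0.3],[0,0,-0.3]],"turn":[[0,0,0],[0,0,0],[0,0,0],[0,0,0],[0,0,0]],"gripper":[0.7,0.7,0.7,0.7,0.7]}'
python3 - <<'E'
from h import *
s=bot.observe();print(s["position"],np.degrees(s["tool_rot"]),s["grip_width"],s["force"])
f=bot.grab_frame("wrist");np.save("w.npy",f,allow_pickle=True)
hsv=cv2.cvtColor(f["pixels"],cv2.COLOR_RGB2HSV)
print(proj(f,[(.5308,.0675,.039),(.551,.0700,.039),(.564,.0475,.045),(.5695,.02,.045)]).round(0).tolist())
for v in range(20,200,12):
    r=f["pixels"][v,200:480:1].astype(int);print(v,"".join("W" if min(p)>200 else "P" if p[0]>190 and p[0]-p[2]>40 else "p" if p[0]-p[2]>40 else "." for p in r[::4]))
E
```

```text
clock: 21.25
position: [0.5397, -0.0261, 0.0118]
tool_rot: [-3.141, 0.0, 1.669]
force: [-0.2, 0.3, -0.5]
grip_width: 0.0338
finger_force: 60.5
clock: 21.75
position: [0.54, -0.026, 0.0099]
tool_rot: [3.141, -0.001, 1.669]
force: [-6.4, 0.6, 24.0]
grip_width: 0.0339
finger_force: 63.2
[ 0.53998178 -0.02596039  0.00990682] [ 1.79949251e+02 -3.03528933e-02  9.55993257e+01] 0.033873044749795425 [-6.44547694  0.58723436 23.96710285]
[[323.0, 56.0], [370.0, 54.0], [394.0, 110.0], [396.0, 173.0]]
20 ppppppppppppppppppppppppppppppppppppppppppppppppp..p.....ppp.....ppppp
32 ppppppppPPPPPPPPPPPPPPPPPPPPPPPPPPPPPPPPPppPPPpppW....ppP.....PPPPPPPP
44 ppppppppppPPPPPPPPPPPPPPPPPPPPPPPPPPPPPPPpppPPPP...PPPPP..PPPPPPPPPPPP
56 pppppppppppppPPPPPPPPPPPPPPPPPPppppppppPPPppppp..WWWWWWWWWWWWWWWWWWWWW
68 ppppppppppppppppPPPPpPPPPPPPPPPPPPPPPPPPPPpppp...WWWWWWWWWWWWWWWWWWWWW
80 ppppppppppppppppppppppPPPPPPPPPPPPPPPPPPPppppp...WWWWWWWWWWWWWWWWWWWWW
92 ppppppppppppppppppppppPPPPPPPPPPPPPPPPPPPpppp...PWWWWWWW..............
104 pppppppppppppppppppppppPPPPPPPppppppppppPpppp....WWWWWWWPPPPpppppp....
116 ppppppppppppppppppppppppppppppppppppppppPPppp...WWWWWWWWPPPPPPPPPP....
128 pppppppppppppppppppppppPPPPPPPPPPPPPPPPPPpppp...WWWWWWWPPPPPPPPPPPPPPP
140 PppPppppPPPPPPPPPPPPPppppPPPPPPPPPPPPPPPPPPPp...WWWWWWWPPPPPPPPPPPPPPP
152 PPPPPPPPPPPPPPPPPPPPPpppppPPPPPPPPPPPPPpPPPPp...WWWWWWWPPPPPPPPPPPPPPP
164 PPPPPPPPPPPPPPPPPPPPPpppppppPPPPPPPPPPPpPPPPPPPPppppppPPPPPPPPPPPPPPPP
176 PPPPPPPPPPPPPPPPPPPPPpppppppppPPPPPPPPPpPPPPPPPPPPPPPPPPPPPPPPPPPPPPPP
188 PPPPPPPPPppppppppppppppppppppppPPPPPPPPpppppppPPPPPPPPPPPPPPPPPPPPPPPP
```

```bash
python3 -m crank '{"travel":[[0,0,0.2],[0,0,0.2],[0,0,0.2],[0,0,0.2],[0,0,0.2]],"turn":[[0,0,0],[0,0,0],[0,0,0],[0,0,0],[0,0,0]],"gripper":[0.7,0.7,0.7,0.7,0.7]}'
cat > jig.py <<'E'
from h import *
def jig(f):
    """left pad and rail corners seen by the wrist camera"""
    im=f["pixels"].astype(int)
    m=(im.min(2)>195).astype(np.uint8)*255;m[:,:350]=0;m[:40]=0;m[220:]=0
    c=max(cv2.findContours(m,0,cv2.CHAIN_APPROX_NONE)[0],key=cv2.contourArea)
    return cv2.approxPolyDP(c,3,True).reshape(-1,2)
E
python3 - <<'E'
from jig import *
f=bot.grab_frame("wrist");a=jig(f)
for p,q in zip(a,cast(f,a,.045)):print(p,q[:2].round(4))
im=f["pixels"][20:220,200:480].copy()
cv2.imwrite("pics/k.png",cv2.resize(im[:,:,::-1],None,fx=2.8,fy=2.8,interpolation=cv2.INTER_CUBIC))
s=bot.observe();print(s["position"],s["force"])
E
```

```text
clock: 22.3
position: [0.5396, -0.026, 0.0107]
tool_rot: [-3.141, 0.0, 1.669]
force: [-0.6, -0.1, -1.0]
grip_width: 0.0334
finger_force: 60.5
[396  54] [0.561 0.07 ]
[391 163] [0.5664 0.0241]
[416 162] [0.5779 0.0257]
[424  88] [0.5754 0.0579]
[569  89] [0.6393 0.0643]
[544 219] [0.6466 0.0043]
[570 218] [0.6596 0.006 ]
[608  51] [0.6515 0.0811]
[580  50] [0.6391 0.08  ]
[576  57] [0.6382 0.0772]
[426  56] [0.5738 0.0705]
[425  49] [0.5729 0.0732]
[402  49] [0.5632 0.0722]
[ 0.53962562 -0.02604252  0.01068164] [ 0.95954972 -1.00328349 -0.54044272]
```

View pics/k.png

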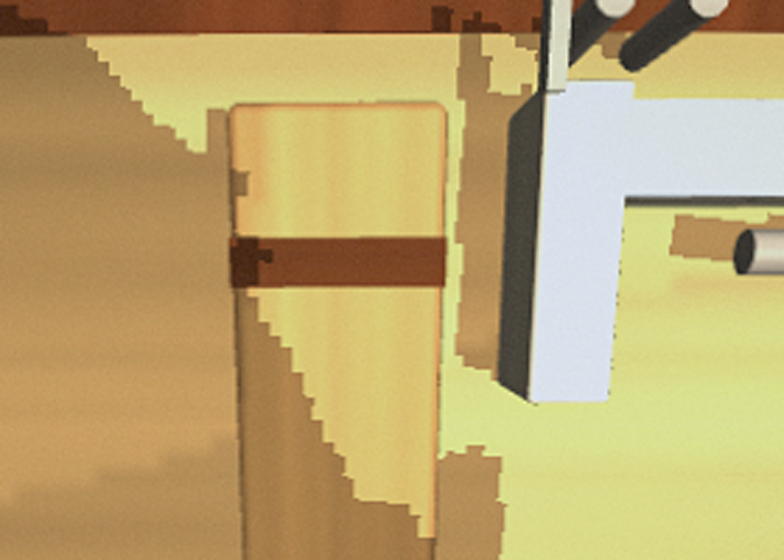

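The picture shows the rail end square on the bed, with corners at crop (231,103) and (445,103), and the pad's face edge running from (543,85) to (531,402). The pointer blade is at (555,45), with the two peg tips at (615,5) and (710,5). That was the last of my 10 views, so from here I work from numbers only.

```bash
python3 - <<'E'
from h import *
f=bot.grab_frame("wrist")
c=lambda L:[(200+x/2.8,20+y/2.8) for x,y in L]
r=cast(f,c([(231,103),(445,103),(435,530),(244,550)]),.039)[:,:2]
p=cast(f,c([(544,82),(531,402)]),.045)[:,:2]
ang=lambda a,b:np.degrees(np.arctan2(*(a-b)[::-1])).round(2)
print(r.round(4).tolist(),ang(r[1],r[2]),ang(r[0],r[3]),p.round(4).tolist(),ang(p[0],p[1]))
y=np.radians(5.5);X=np.array([np.cos(y),np.sin(y)]);Y=np.array([-X[1],X[0]])
print("end diff",(r[:2]@Y).mean()-p[0]@Y,"gap",p@X-(r[1]+r[2])/2@X, "width",np.linalg.norm(r[1]-r[0]))
for v in(20,):
    pass
E
```

```text
[[0.5124, 0.0653], [0.5462, 0.0687], [0.5538, -0.0017], [0.5195, -0.009]] 96.17 95.43 [[0.56, 0.0717], [0.5658, 0.0237]] 96.89
end diff -0.0017538392266689892 gap [0.01364854 0.01481799] width 0.033885036390964886
```

```bash
python3 -m crank '{"travel":[[0.2,0.17,0],[0.5,0.2,0],[0.8,0.23,0],[1.0,0.25,0],[1.0,0.25,0]],"turn":[[0,0,0],[0,0,0],[0,0,0],[0,0,0],[0,0,0]],"gripper":[0.7,0.7,0.7,0.7,0.7]}' 60
python3 -m crank '{"travel":[[0.2,0.02,0],[0.4,0.04,0],[0.6,0.06,0],[0.8,0.08,0],[0.8,0.08,0]],"turn":[[0,0,0],[0,0,0],[0,0,0],[0,0,0],[0,0,0]],"gripper":[0.7,0.7,0.7,0.7,0.7]}'
python3 -m crank '{"travel":[[0,0,0],[0,0,0],[0,0,0],[0,0,0],[0,0,0]],"turn":[[0,0,0],[0,0,0],[0,0,0],[0,0,0],[0,0,0]],"gripper":[0.7,0.7,0.7,0.7,0.7]}'
```

```text
clock: 22.9
position: [0.55, -0.0235, 0.0108]
tool_rot: [3.141, 0.0, 1.669]
force: [-0.4, 0.0, -0.5]
grip_width: 0.0337
finger_force: 60.5
clock: 23.4
position: [0.5576, -0.0228, 0.0107]
tool_rot: [-3.141, -0.0, 1.669]
force: [-3.1, -1.2, 0.2]
grip_width: 0.0336
finger_force: 60.6
clock: 23.9
position: [0.5575, -0.0227, 0.0107]
tool_rot: [-3.141, 0.0, 1.669]
force: [-2.5, -0.9, -0.9]
grip_width: 0.0337
finger_force: 60.4
```

```bash
python3 -m crank '{"travel":[[0,0,0],[0,0,0],[0.2,0.02,0],[0.4,0.04,0],[0.4,0.04,0]],"turn":[[0,0,0],[0,0,0],[0,0,0],[0,0,0],[0,0,0]],"gripper":[0.55,0.55,0.55,0.55,0.55]}' 20
python3 -m crank '{"travel":[[0.2,0.02,0],[0.4,0.04,0],[0.5,0.05,0],[0.5,0.05,0],[0.5,0.05,0]],"turn":[[0,0,0],[0,0,0],[0,0,0],[0,0,0],[0,0,0]],"gripper":[0.55,0.55,0.55,0.55,0.55]}'
python3 -m crank '{"travel":[[0,0,0],[0,0,0],[0,0,0],[0,0,0],[0,0,0]],"turn":[[0,0,0],[0,0,0],[0,0,0],[0,0,0],[0,0,0]],"gripper":[0.55,0.55,0.55,0.55,0.55]}'
python3 - <<'E'
from jig import *
f=bot.grab_frame("wrist");a=jig(f)
for p,q in zip(a,cast(f,a,.045)):
    if p[0]<440:print(p,q[:2].round(4))
g=f["pixels"];s=bot.observe();print(s["position"],s["force"],s["grip_width"],s["finger_force"])
for v in(30,34,38,42,62,80,110,150):print(v,"".join("W" if min(p)>195 else "P" if p[0]>190 and p[0]-p[2]>40 else "p" if p[0]-p[2]>40 else "." for p in g[v,270:470:2].astype(int)))
E
```

```text
clock: 24.4
position: [0.5617, -0.0223, 0.0107]
tool_rot: [-3.141, -0.0, 1.669]
force: [-4.2, 0.3, 0.1]
grip_width: 0.0384
finger_force: 2.1
clock: 24.9
position: [0.566, -0.0219, 0.0107]
tool_rot: [-3.14, -0.0, 1.669]
force: [-7.9, 0.5, 2.3]
grip_width: 0.0383
finger_force: 3.4
clock: 25.4
position: [0.5659, -0.0219, 0.0107]
tool_rot: [-3.14, -0.0, 1.669]
force: [-7.2, -1.0, 2.8]
grip_width: 0.0388
finger_force: 3.4
[360  57] [0.5724 0.0715]
[357 165] [0.5772 0.0258]
[384 164] [0.5896 0.0275]
[388  92] [0.5864 0.0588]
[390  60] [0.5852 0.0716]
[389  53] [0.5844 0.0743]
[366  53] [0.5747 0.0733]
[ 0.56596183 -0.02189301  0.01065513] [-6.271572   -0.67796646  1.69361847] 0.03878305313382504 3.410257324576378
30 pppppppppppppppppppppppppppppppppppppp...........pppp........ppppppppppppppppppppppppppppppppppppppp
34 ppppppppppppppppppppppppppppppppppppp............ppp........pppppppppppppppppppppppppppppppppppppppp
38 PPPPPPPPPPPPPPPPPPPPPPPPPPPPPPPpppppp......p.....pp.......PPPPPPPPPPPPPPPPPPPPPPPPPPPPPPPPPPPPPPPPPP
42 PPPPPPPPPPPPPPPPPPPPPPPPPPPPPPPPPpppp......P.....p.......PPPPPPPPPPPPPPPPPPPPPPPPPPPPPPPPPPPPPPPPPPP
62 PPppppPPPPPPPPPPPPPPPPPPPPPPPPPPPPPPPPPPPppp.WWWWWWWWWWWWWWWWWWWWWWWWWWWWWWWWWWWWWWWWWWWWWWWWWWWWWWW
80 ppppppppPPPPPPPPPPPPPPPPPPPPPPPPPPPPPPPPPPP..WWWWWWWWWWWWWWWWWWWWWWWWWWWWWWWWWWWWWWWWWWWWWWWWWWWWWWW
110 ppppp.ppppppppppppppppppppppppppppppppppppp..WWWWWWWWWWWWWWPPppppppppp..............................
150 ppppppppppppppppppppPPPPPPPPPPPPPPPPPPPPPP..WWWWWWWWWWWWWWPPPPPPPPPPPPPPPPPPPPPPPPPPPPPPPPPPPPPPPPPP
```

```bash
python3 -m crank '{"travel":[[0,0,0],[0,0,0],[0,0,0],[0,0,0],[0,0,0]],"turn":[[0,0,0],[0,0,0],[0,0,0],[0,0,0],[0,0,0]],"gripper":[0.57,0.6,0.65,0.65,0.65]}' 20
python3 -m crank '{"travel":[[0.05,0,0],[0.1,0.01,0],[0.1,0.01,0],[0.1,0.01,0],[0.1,0.01,0]],"turn":[[0,0,0],[0,0,0],[0,0,0],[0,0,0],[0,0,0]],"gripper":[0.65,0.65,0.65,0.65,0.65]}'
cat > chk.py <<'E'
from jig import *
f=bot.grab_frame("wrist");a=jig(f)
for p,q in zip(a,cast(f,a,.045)):
    if p[0]<420:print(p,q[:2].round(4))
F=[]
for i in range(8):
    bot.grab_frame("wrist");F.append(bot.observe()["force"])
s=bot.observe();F=np.array(F);print(s["clock"],s["position"],np.mean(F,0),"push",-(F@[.9954,.0958,0]).mean(),s["grip_width"],s["finger_force"])
g=f["pixels"]
for v in(70,90,110,130,150):print(v,"".join("W" if min(p)>195 else "P" if p[0]>190 and p[0]-p[2]>40 else "p" if p[0]-p[2]>40 else "." for p in g[v,320:390].astype(int)))
v=np.arange(30,80);print("end col",[(int(c),"".join("W" if min(p)>195 else "p" if p[0]-p[2]>40 else "." for p in g[40:75,c].astype(int))) for c in(315,330)])
E
python3 chk.py
```

```text
clock: 25.95
position: [0.5659, -0.0218, 0.0107]
tool_rot: [-3.14, -0.0, 1.669]
force: [-7.4, -0.4, 3.0]
grip_width: 0.0352
finger_force: 19.7
clock: 26.45
position: [0.5667, -0.0218, 0.0107]
tool_rot: [-3.14, -0.0, 1.669]
force: [-8.1, -0.8, 4.6]
grip_width: 0.0354
finger_force: 19.8
[363  57] [0.5745 0.0717]
[360 165] [0.5793 0.026 ]
[386 165] [0.5914 0.0272]
[391  92] [0.5885 0.059 ]
[393  60] [0.5873 0.0718]
[392  53] [0.5865 0.0745]
[369  53] [0.5768 0.0735]
[369  57] [0.577  0.0719]
26.9 [ 0.56673594 -0.02177535  0.01071483] [-8.24194822 -0.68954123  4.62239979] push 8.2700933114171 0.03546697569096674 19.77855384349823
70 PPPPPPPPPPPPPPPPPPPPPPPPPPPPPPPPPPppppp....WWWWWWWWWWWWWWWWWWWWWWWWWWW
90 PPPPPPPPPPPPPPPPPPPPPPPPPPPPPPPPPPPPpp....WWWWWWWWWWWWWWWWWWWWWWWWWWWW
110 pppppppppppppppppppppppppppppppppppppp....WWWWWWWWWWWWWWWWWWWWWWWWWWWW
130 PPPPPPPPPPPPPPPPPPPPPPPPPPPPPPPPPpppp....WWWWWWWWWWWWWWWWWWWWWWWWWWWW.
150 PPPPPPPPPPPPPPPPPPPPPPPPPPPPPPPPPPPpp...WWWWWWWWWWWWWWWWWWWWWWWWWWWW.p
end col [(315, 'ppppppppppppppppppppppppppppppppppp'), (330, 'ppppppppppppppppppppppppppppppppppp')]
```

```bash
python3 -m crank '{"travel":[[0.05,0,0],[0.1,0.01,0],[0.1,0.01,0],[0.1,0.01,0],[0.1,0.01,0]],"turn":[[0,0,0],[0,0,0],[0,0,0],[0,0,0],[0,0,0]],"gripper":[0.65,0.65,0.65,0.65,0.65]}'
python3 chk.py
python3 - <<'E'
from h import *
f=bot.grab_frame("wrist");g=cv2.GaussianBlur(cv2.cvtColor(f["pixels"],cv2.COLOR_RGB2LAB),(1,1),0).astype(float)
b=g[40:80,300:345].mean(1);print(np.c_[np.arange(40,80),b.round(0)].astype(int).tolist())
y=np.radians(5.5);Y=np.array([-np.sin(y),np.cos(y)])
for v in(54,56,58,60,62,64):print(v,(cast(f,[(325,v)],.039)[0,:2]@Y).round(4))
print("pad end",cast(f,[(380,53)],.045)[0,:2]@Y, cast(f,[(357,165)],.045)[0,:2]@Y)
S=bot.grab_frame("scene");O=np.array([.552,-.0238])
X=np.array([Y[1],-Y[0]])
for h in(.015,.0165):
  pts=[(*(O+X*(h+a)+Y*b),z) for a,b,z in((-.016,-.095,.039),(.02-.0,-.095,.039),(.02,-.095,.045),(.02,-.045,.045))]
  print(proj(S,pts).round(1).tolist())
u0,v0=proj(S,pts[1:2])[0].astype(int)
hs=cv2.cvtColor(S["pixels"],cv2.COLOR_RGB2HSV)
for v in range(v0-14,v0+16,2):print(v,u0-30," ".join("%3d/%3d"%(a[1],a[2]) for a in hs[v,u0-30:u0+20:4]))
E
```

```text
clock: 27.4
position: [0.5676, -0.0217, 0.0107]
tool_rot: [-3.14, -0.0, 1.669]
force: [-8.1, -0.4, 6.1]
grip_width: 0.0351
finger_force: 19.8
[363  57] [0.5754 0.0718]
[360 165] [0.5802 0.0261]
[386 165] [0.5923 0.0273]
[391  92] [0.5894 0.0591]
[393  59] [0.5882 0.0723]
[392  53] [0.5874 0.0746]
[369  53] [0.5777 0.0736]
[369  57] [0.5779 0.072 ]
27.85 [ 0.56762643 -0.02167756  0.01068528] [-8.87706002 -0.09048542  5.26301454] push 8.844894042940169 0.035129915990768326 19.829222559928894
70 PPPPPPPPPPPPPPPPPPPPPPPPPPPPPPPPPPPPppp....WWWWWWWWWWWWWWWWWWWWWWWWWWW
90 PPPPPPPPPPPPPPPPPPPPPPPPPPPPPPPPPPPppp....WWWWWWWWWWWWWWWWWWWWWWWWWWWW
110 pppppppppppppppppppppppppppppppppppppp....WWWWWWWWWWWWWWWWWWWWWWWWWWWW
130 PPPPPPPPPPPPPPPPPPPPPPPPPPPPPPPPPPPpp....WWWWWWWWWWWWWWWWWWWWWWWWWWWW.
150 PPPPPPPPPPPPPPPPPPPPPPPPPPPPPPPPPPppp...WWWWWWWWWWWWWWWWWWWWWWWWWWWW.p
end col [(315, 'ppppppppppppppppppppppppppppppppppp'), (330, 'ppppppppppppppppppppppppppppppppppp')]
[[40, 159, 129, 160], [41, 167, 127, 162], [42, 167, 127, 161], [43, 167, 127, 161], [44, 167, 127, 161], [45, 167, 127, 161], [46,
[... 1928 characters left out ...]
/169  28/212   7/241   7/241
250 262 159/148 144/147 119/152 108/217  89/240  84/240 110/214 135/151  47/158  49/168  46/160  15/225   7/241
252 262 162/146 158/157 125/161 119/152 104/229  87/241  83/241 113/187  45/157  49/167  46/161  46/165  13/231
254 262 161/155 155/155 160/147 124/152 115/160  95/236  87/240  84/240  81/188  47/168  74/169  44/161  43/166
256 262 155/158 158/145 160/151 163/152 121/152 115/166  93/239  84/240  82/240  87/207 116/198  59/168  48/164
258 262 160/148 153/150 159/154 157/153 155/150 120/153 111/167  91/240  84/240  86/241  93/239 115/188  54/170
260 262 160/147 160/155 158/155 159/149 162/142 143/141 121/152 116/203  90/240  84/240  87/240 107/227 116/189
```

Rail ends match the pad ends to about 0.5 mm. Both pads are in contact, and the fence is at about 14.7 mm (8.85 N). I'll hold for a few seconds, then hand in.

```bash
for i in 1 2 3 4 5 6 7 8; do python3 -m crank '{"travel":[[0,0,0],[0,0,0],[0,0,0],[0,0,0],[0,0,0]],"turn":[[0,0,0],[0,0,0],[0,0,0],[0,0,0],[0,0,0]],"gripper":[0.65,0.65,0.65,0.65,0.65]}' | tail -6 | sed -n '1p;4p' | tr '\n' ' '; done; echo; python3 chk.py | sed -n '1,2p;9p'; python3 -c "
from workcell import bot
print(bot.job_done())"
```

```text
clock: 28.45 force: [-9.5, 0.3, 5.6] clock: 28.95 force: [-8.8, -0.1, 5.6] clock: 29.45 force: [-9.5, -1.3, 5.3] clock: 29.95 force: [-9.3, -0.7, 4.6] clock: 30.45 force: [-7.9, -0.6, 4.3] clock: 30.95 force: [-8.6, -0.6, 5.3] clock: 31.45 force: [-8.4, -1.1, 4.6] clock: 31.95 force: [-9.1, -0.2, 5.3] 
[363  57] [0.5754 0.0718]
[363 166] [0.5817 0.0257]
32.4 [ 0.56763071 -0.02166151  0.01068754] [-9.13622858 -0.49528338  5.32233795] push 9.141650072602182 0.035322911822554516 19.829184114933014
the job is handed in; nothing more can be done
None
```

Job handed in at 32.4 s: both blocks are in the tote, and the rail is still held centred and square on both pads, with the fence at about half travel (15 mm, about 9 N).

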